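Pin back the sprung clamp arm and fit the drilling template

ROBOT

A 6-joint arm with a two-finger parallel gripper is mounted at the origin on the work surface. World frame = base frame: x ahead of the robot, y to its left, z up, the work surface at z = 0. Lengths are in mm, angles in rad, forces in N, time in s.
With the tool pointing down it reaches from about 350 to 1000 mm from the base axis. Payload 7.1 kg.
Tool frame: the origin (TCP) lies midway between the tips of the shut fingers; the grasp point (between the pads) lies 19 mm behind it; z points along the fingers, y is the line along which they close (so a half turn about z gives the same grasp; the last joint's range is limited). The gripper opens to 85 mm and grips with 20 to 120 N. Pads are 22 mm wide; open, the fingers measure 114 mm over their backs; the gripper's body (76 mm by 85 mm) begins 54 mm behind the grasp point. The pads swing forward as they close: fully open they stand 13 mm farther back than shut.
Start: joints at [-1.134, 0.423, 1.63, -0, 1.089, -0.019], TCP at [275.127, -561.168, 200.919] pointing down, gripper open.
Joint ranges: [-3, 3], [-0.9, 2.11], [0.09, 2.58], [-1.31, 4.45], [0.11, 2.69], [-2.54, 2.54]. Speed limits (rad/s): [2.39, 2.39, 3.01, 3.14, 3.14, 3.14].

INTERFACE

Orientations are given as a rotation vector (axis times angle).
In Python, from plant import env gives the robot as it stands.
- The arm moves only by the shell command python3 -m inch 'ROWS' [OPENING] [FORCE]. ROWS is JSON, one flat list of numbers, 4 for each row, row after row: the shift along the tool's x, y, z in mm, then the turn about the tool's z in rad. A call has 1 to 8 rows; each row is the pose to reach, as a shift and turn from the pose commanded when the call began, along the tool's axes at that moment; what a row does not reach only later rows make up. A row lasts 1/10 s, in which the tool goes at most 50 mm and 8.59 degrees, less where a joint would pass 70% of its speed; a pose out of reach is approached as far as the arm can. A call with a gripper value outside its range is refused whole. OPENING is the gripper command: -1 is fully open, 1 is shut, values between are in proportion, set as the call begins (- or left out, the last holds). The fingers move at their own pace and stop on an object; FORCE is the grip in N (left out, the last holds). Time passes only in rows, so rows that repeat a pose let the fingers close. It gives the time, the measured TCP pose, the force, the opening and the grip force at its end, in the units of the state.
- env.sense(): the state, without advancing time (a new reading comes with each control period).
- env.snapshot(name): name is "scene" or "top" or "wrist"; returns a dict with "color" (384x512x3 uint8, blue, green, red), "K" (3x3 intrinsics, pixels), "k1" (the pictures are not rectified: a ray, as slopes to the right and down, at radius r is drawn at 1 + k1 r^2 times it, then the intrinsics apply), "eye" and "rotation" of the camera in the world; the wrist camera has in their place "T_tool_cam" (4x4, takes a point from camera to tool coordinates, whose origin is the TCP and whose axes are the flange's). Camera axes: x right, y up, looking along -z (the intrinsics and any distortion apply to the point x, -y, -z); pixel columns grow to the right and rows downward; lengths in mm; the calibration is good to about 2 mm. A picture is of the moment at which its call begins: read the wrist's pose just before it. There is no depth.
- env.close_job(): hands the job in; it is judged then, once.
The state is a dict: "time": time; "joints": joint angles; "joint_vel": joint speeds; "effort": joint torques, N m; "position": TCP position; "tcp_rot": TCP orientation; "ft_force": force on the tool from outside, world axes, zero at the start; "moment": the same for the moment, N m; "opening": finger opening in mm; "finger_force": force on a finger pad.
Only numpy, scipy, OpenCV 4.12 (cv2) and the standard library are available. Lean on these libraries where they do the work, as an engineer would, in place of code of your own. Each camera call takes 0.05 s, during which the arm holds its last target. There are 200 camera calls.

TASK

Get the stone on the jig ready for drilling: with the stop pin from the wooden tool block, push the sprung clamp arm back off the stone, past the hole in the steel stop block, and lower the pin fully into that hole so that it holds the arm open. Then lower the drilling template level onto the two studs, without dropping it, until it lies flat on the stone, and let go. Leave the two chisels standing in the tool block.

Things in the scene. Friction and masses are not known exactly. Their poses are not given: they have to be found in the camera images.
- jig: Fixed jig: plywood board 215 x 270 x 18 mm with a pale stone slab 90 x 118 mm (top 44 mm above the bench), two steel studs, a square stop block, and a pivot post with the sprung clamp arm. Origin on the bench under the stone's centre, z up. The board spans x -70 to 145, y -135 to 135 mm. Except for arm and pivot nothing on it is higher than 62 mm.
- seat (a point): Centre of the stone's top, 44 mm above the bench, above the jig's origin; the middle of the template's underside comes to lie here. The studs stand at jig (x, y) = (0, -75) and (0, 75) mm: diameter 14 mm, tops 62 mm above the bench, the last 8 mm coned to diameter 6.
- stop_hole (a point): Centre of the mouth of the hole in the top of the 44 x 44 mm steel stop block, 62 mm above the bench, at jig (79, 82) mm, 125 mm from the pivot axis. The hole is vertical, 18 mm wide, chamfered, 32 mm deep, closed at the bottom.
- pivot (a point): Pivot axis (vertical) of the clamp arm, at jig (105, -40) mm; this point is at the height of the bar's underside, 66 mm above the bench. Coil spring and nut over it reach 112 mm. The arm is a level steel bar 18 mm wide, from 66 to 90 mm above the bench, reaching 170 mm from the axis; a rubber-footed screw through it 90 mm out (head to 96 mm).
- clamp_arm (a joint): Arm angle q, rad; the bar points along (-cos q, sin q) in jig x, y. 0: closed against its stop, over the stone; limit 1.8. A spring drives it to 0: 0.2 N m at 0, 0.5 at 1.5 (2 to 4 N at 125 mm). A pin in the stop hole, on the side the bar returns to (jig -y side when closed), holds it at about 1.5, clear of the template.
- pin_head (a point): Centre of the head of the loose steel stop pin (0.22 kg), upright in any socket of the tool block. Head: dark cylinder, diameter 28 mm, 44 mm tall. Below it the shank, diameter 16 mm, 68 mm long, last 8 mm coned to 8. Tip 90 mm below this point; in the block the tip is 10 mm above the bench. Fully down in the stop hole this point is 58 mm above its mouth. z up along the pin.
- tool_block: Fixed wooden block 220 x 60 x 42 mm with three sockets, 32 mm deep and 18 mm wide, in a row along its x axis, 75 mm apart, the middle one at its centre. Origin at the centre of its underside. The stop pin and two chisels stand in them, one each, in any order.
- point_chisel_mid (a point): Middle of a loose steel chisel 125 mm long, 16 mm thick, tapering to a point at the top, upright in a socket of the tool block (top 135 mm above the bench). To be left alone.
- flat_chisel_mid (a point): Middle of a loose steel chisel 115 mm long with a flat blade 34 x 10 mm at the top, upright in a socket of the tool block (top 125 mm above the bench). To be left alone.
- template_grip (a point): Centre of the handle of the loose drilling template, 26 mm above its underside: aluminium plate 190 x 96 x 8 mm (long along x, z up, 0.42 kg), two 17 mm through holes 75 mm either side of its middle along x. Handle: upright black bar 70 (x) x 16 x 36 mm on the middle. Starts flat on the bench. Fitted: long side along the jig's y, either way round, this point 26 mm above the seat.
There are look-alikes about, which are no part of the job. What is shaped like the part that bears pin_head but orange is not meant.

How it is judged:
By the outcome, as a careful person would: the job done as asked, in the order asked, and still so for the second after the job is handed in, with the robot touching nothing.
It also fails if it takes over 70 s, if anything falls off the work surface, if the arm or the gripper's body presses on something with over 40 N, if the wrist force passes 120 N, or if a joint passes its speed limit or range.

## Working session

There is one attempt and no reset: what is moved stays moved. The work goes in short steps, Python scripts to look and compute and a shell command to move; the robot and the scene stay as the last step left them, time stands still between calls to the robot, and variables do not carry over. Pictures are saved under pics/ and viewed, at most 10 in all, crops included, and the job is handed in when it is done.

```bash
ls; mkdir -p pics; python3 - <<'E'
from plant import env
import cv2,numpy as np
s=env.sense();print({k:np.round(v,3).tolist() for k,v in s.items()})
for n in("scene","top"):
    d=env.snapshot(n);cv2.imwrite(f"pics/{n}0.png",d["color"])
    np.savez(f"pics/{n}0.npz",**d)
    print(n,d["K"],d["k1"],d["eye"],d["rotation"])
d=env.snapshot("wrist");print(d["K"],d["k1"],d["T_tool_cam"])
E
```

```text
pics
{'time': 0.0, 'joints': [-1.134, 0.424, 1.631, -0.0, 1.089, -0.019], 'joint_vel': [0.0, -0.001, 0.002, -0.0, -0.0, 0.001], 'effort': [-0.002, -55.739, -28.174, -0.0, 0.007, -0.0], 'position': [274.875, -560.654, 200.147], 'tcp_rot': [-3.059, -0.709, 0.0], 'ft_force': [-0.316, -0.245, 0.26], 'moment': [0.015, -0.026, 0.001], 'finger_force': 0.0, 'opening': 85.21}
scene [[431.98795195   0.         259.18046772]
 [  0.         431.98795195 185.19673152]
 [  0.           0.           1.        ]] -0.062077569431789756 [965.69658736 611.9830373  594.55679573] [0.39414832 1.19109857 2.24658517]
top [[467.29495894   0.         259.99129412]
 [  0.         467.29495894 202.71528629]
 [  0.           0.           1.        ]] 0.053660084508185296 [ 379.77466718   -2.50493409 1073.6463888 ] [ 0.14462503 -0.11629684 -1.59693346]
[[298.13642648   0.         255.36557509]
 [  0.         298.13642648 192.16416904]
 [  0.           0.           1.        ]] -0.04602206224235697 [[ 1.23716430e-05  9.54025587e-01  2.99725171e-01  7.54079327e+01]
 [ 9.99999600e-01 -2.80018951e-04  8.50024057e-04  6.29011020e-01]
 [ 8.94873429e-04  2.99725041e-01 -9.54025209e-01 -1.73513396e+02]
 [ 0.00000000e+00  0.00000000e+00  0.00000000e+00  1.00000000e+00]]
```

View pics/scene0.png

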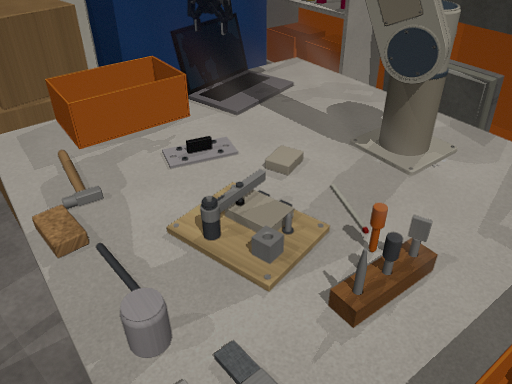

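View pics/top0.png

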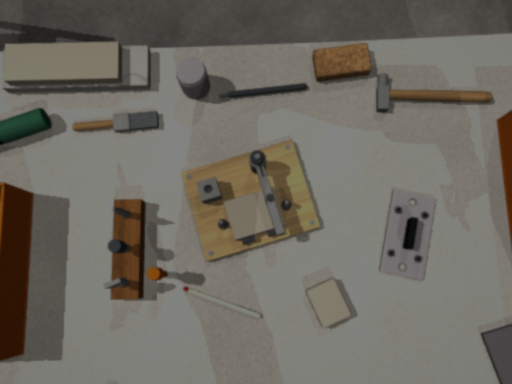

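```bash
cat > h.py <<'E'
import numpy as np,cv2
from scipy.spatial.transform import Rotation as R
def pose(d,s=None):
    if "eye" in d: return R.from_rotvec(d["rotation"]).as_matrix(),np.array(d["eye"])
    Rt=R.from_rotvec(s["tcp_rot"]).as_matrix();T=np.array(d["T_tool_cam"])
    return Rt@T[:3,:3],Rt@T[:3,3]+np.array(s["position"])
def ray(d,px,s=None):
    M,e=pose(d,s);K=np.array(d["K"]);k=float(d["k1"])
    p=cv2.undistortPoints(np.array([[px]],float),K,np.array([k,0,0,0,0.]))[0,0]
    return e,M@np.array([p[0],-p[1],-1])
def cast(d,px,z,s=None):
    e,v=ray(d,px,s);return e+v*(z-e[2])/v[2]
def proj(d,P,s=None):
    M,e=pose(d,s);c=(np.array(P)-e)@M;K=np.array(d["K"]);x,y=c[0]/-c[2],-c[1]/-c[2]
    f=1+float(d["k1"])*(x*x+y*y);return K[0,0]*x*f+K[0,2],K[1,1]*y*f+K[1,2]
E
python3 - <<'E'
from h import *
d=dict(np.load("pics/top0.npz"));im=d["color"]
hsv=cv2.cvtColor(im,cv2.COLOR_BGR2HSV)
def cs(m,amin,box):
    x0,y0,x1,y1=box;mm=np.zeros_like(m);mm[y0:y1,x0:x1]=m[y0:y1,x0:x1]
    return [c for c in cv2.findContours(mm,cv2.RETR_EXTERNAL,cv2.CHAIN_APPROX_NONE)[0] if cv2.contourArea(c)>amin]
for n,px in(("board",(300,220)),("block",(128,270)),("templ",(395,240)),("bench",(360,160))): print(n,hsv[px[1],px[0]])
def rect(n,m,amin,box,z):
    for c in cs(m,amin,box):
        r=cv2.minAreaRect(cv2.convexHull(c));b=cv2.boxPoints(r)
        P=np.array([cast(d,q,z)[:2] for q in b]);L=np.linalg.norm(np.roll(P,-1,0)-P,axis=1)
        print(n,"px",np.round(b).tolist(),"ctr",P.mean(0).round(1),"sides",L.round(1),"ang",np.degrees(np.arctan2(*(P[1]-P[0])[::-1])).round(1))
rect("board",cv2.inRange(hsv,(10,80,60),(30,255,255)),3000,(170,125,335,270),18)
rect("block",cv2.inRange(hsv,(5,120,20),(18,255,200)),1000,(100,190,150,310),42)
rect("templ",cv2.inRange(hsv,(0,0,0),(179,255,125)),800,(370,180,450,290),8)
big=cv2.resize(im[130:305,100:330],None,fx=3.4,fy=3.4,interpolation=cv2.INTER_CUBIC);cv2.imwrite("pics/crop1.png",big)
E
```

```text
board [ 19 113 126]
block [ 14 170  96]
templ [  0   9 116]
bench [ 35  12 131]
board px [[180.0, 173.0], [294.0, 139.0], [320.0, 228.0], [206.0, 261.0]] ctr [564.9  36.4] sides [277.  216.4 268.1 214.7] ang -74.8
block px [[111.0, 298.0], [113.0, 199.0], [144.0, 200.0], [142.0, 299.0]] ctr [460.2 308. ] sides [216.7  69.2 216.6  66.7] ang 0.1
templ px [[376.0, 274.0], [390.0, 186.0], [438.0, 194.0], [425.0, 282.0]] ctr [ 477.2 -316.9] sides [204.3 109.2 202.8 106. ] ang -12.9
```

View pics/crop1.png

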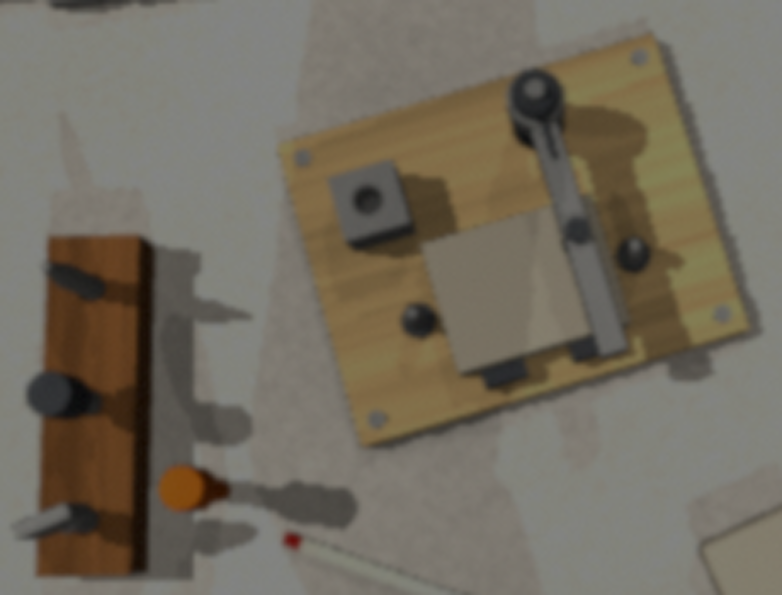

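The top crop shows the tool block on the left: point chisel at crop (75,280), a dark cylindrical head at (55,395) in the middle socket, and the flat chisel at (45,520). An orange look-alike stands outside the block at (183,488). The jig has its hole at (368,200), studs at (420,318) and (634,252), pivot at (536,92), and the arm is closed.

Candidates for pin_head are the dark head, top px (117,246), and the orange one, top px (154,273). The dark one is meant: it stands in a socket and isn't orange, and the enlarged crop confirms this. For the template, only the plate at top px (408,234) fits.

```bash
python3 - <<'E'
from h import *
t=dict(np.load("pics/top0.npz"));s=dict(np.load("pics/scene0.npz"))
c=lambda x,y:(x/3.4+100-.35,y/3.4+130-.35)
obs=[((79,82),c(368,200),62),((0,75),c(418,317),60),((0,-75),c(635,250),60),((105,-40),c(537,88),112)]
A=np.array([o[0] for o in obs],float);W=np.array([cast(t,o[1],o[2])[:2] for o in obs])
a0,w0=A.mean(0),W.mean(0);M,_=cv2.estimateAffinePartial2D(A,W)
U,_,V=np.linalg.svd((A-a0).T@(W-w0));r=(U@V).T;o=w0-r@a0
print("jig yaw",np.degrees(np.arctan2(r[1,0],r[0,0])),"org",o,"res",np.round(W-(A@r.T+o),1).tolist())
# pin head: dark blobs
def tri(pa,pb):
    e1,v1=ray(t,pa);e2,v2=ray(s,pb);X=np.linalg.lstsq(np.c_[v1,-v2],e2-e1,rcond=None)[0]
    p,q=e1+v1*X[0],e2+v2*X[1];return (p+q)/2,np.linalg.norm(p-q)
for n,d,box,thr in(("top",t,(105,235,132,258),75),("scene",s,(383,230,406,264),75)):
    x0,y0,x1,y1=box;g=cv2.cvtColor(d["color"],cv2.COLOR_BGR2HSV);m=cv2.inRange(g,(0,0,0),(179,110,thr))[y0:y1,x0:x1]
    cc=max(cv2.findContours(m,cv2.RETR_EXTERNAL,cv2.CHAIN_APPROX_NONE)[0],key=cv2.contourArea)
    print(n,cv2.boundingRect(cc),np.array(cv2.minEnclosingCircle(cc)[0])+[x0,y0],cv2.contourArea(cc))
print("pintop cast",cast(t,c(52,393),122), "tri",tri(c(57,395),(393.5,246)))
print("orange",cast(t,c(183,488),122),cast(t,c(183,488),60))
# template
im=t["color"][180:290,365:450];cv2.imwrite("pics/crop2.png",np.hstack([cv2.resize(im,None,fx=4.5,fy=4.5,interpolation=cv2.INTER_CUBIC),cv2.resize(s["color"][225:275,370:420],(400,495),interpolation=cv2.INTER_CUBIC)]))
E
```

```text
jig yaw 15.141435700549314 org [528.44155408  26.3170288 ] res [[1.3, 1.4], [-1.6, -2.4], [-1.6, 1.4], [2.0, -0.4]]
top (3, 4, 22, 14) [118.5 247. ] 187.5
scene (0, 3, 19, 31) [390.83333349 248.33333397] 418.5
pintop cast [460.62612993 310.06304555 122.        ] tri (array([460.62075648, 314.10858987, 101.89942396]), np.float64(1.2744597002361528))
orange [401.84209639 231.11042297 122.        ] [403.27979491 246.33052185  60.        ]
```

View pics/crop2.png

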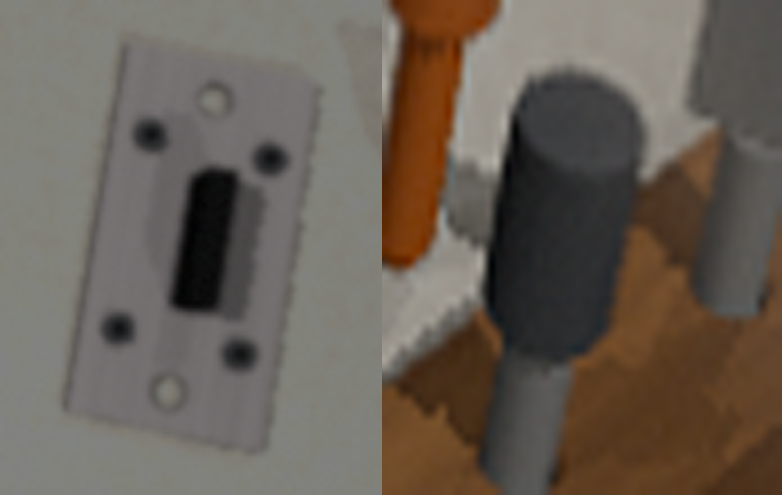

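```bash
python3 -m inch '[561,-406,-50,0,561,-406,-50,0,561,-406,-50,0,561,-406,-50,0,561,-406,-50,0,561,-406,-50,0,561,-406,-50,0,561,-406,-50,0]'; python3 - <<'E'
from h import *
from plant import env
s=env.sense();Rt=R.from_rotvec(s["tcp_rot"]).as_matrix();p=np.array(s["position"])
print("to (600,50,250):",(Rt.T@(np.array([600,50,250])-p)).round(1),"yaw",np.degrees(np.arctan2(Rt[1,0],Rt[0,0])))
t=dict(np.load("pics/top0.npz"))
H=[cast(t,(x/4.5+365-.4,y/4.5+180-.4),8)[:2] for x,y in((215,99),(168,393))]
d=H[0]-H[1];print("template ctr",(H[0]+H[1])/2,"hole dist",np.linalg.norm(d),"yaw",np.degrees(np.arctan2(d[1],d[0])))
E
```

```text
time: 0.95
position: [462.9, -207.0, 229.9]
tcp_rot: [3.06, 0.71, 0.0]
ft_force: [0.6, -0.6, -0.5]
opening: 85.3
finger_force: 0.0
to (600,50,250): [ 236.2 -170.4  -20.1] yaw 26.10863454604327
template ctr [ 475.99581873 -316.39480749] hole dist 151.1599343894716 yaw -13.509504482083488
```

```bash
python3 -m inch '[236,-170,-20,0.15,236,-170,-20,0.3,236,-170,-20,0.456,236,-170,-20,0.456,236,-170,-20,0.456,236,-170,-20,0.456,236,-170,-20,0.456,236,-170,-20,0.456]'; python3 - <<'E'
from h import *
from plant import env
s=env.sense();d=env.snapshot("wrist");np.savez("pics/w1.npz",pos=s["position"],rot=s["tcp_rot"],**d)
cv2.imwrite("pics/w1.png",cv2.resize(d["color"],(800,600),interpolation=cv2.INTER_CUBIC));print(s["position"],s["tcp_rot"],s["joints"])
E
```

```text
time: 1.75
position: [599.6, 49.1, 249.2]
tcp_rot: [3.141, 0.004, -0.001]
ft_force: [-0.1, -1.2, -0.4]
opening: 85.4
finger_force: 0.0
[599.59087807  49.09679028 249.21498084] [ 3.14143845e+00  4.09960108e-03 -1.10240837e-03] [ 6.19793702e-02  3.38492755e-01  1.63885216e+00 -1.18094665e-04
  1.16495747e+00  1.63021234e+00]
```

View pics/w1.png

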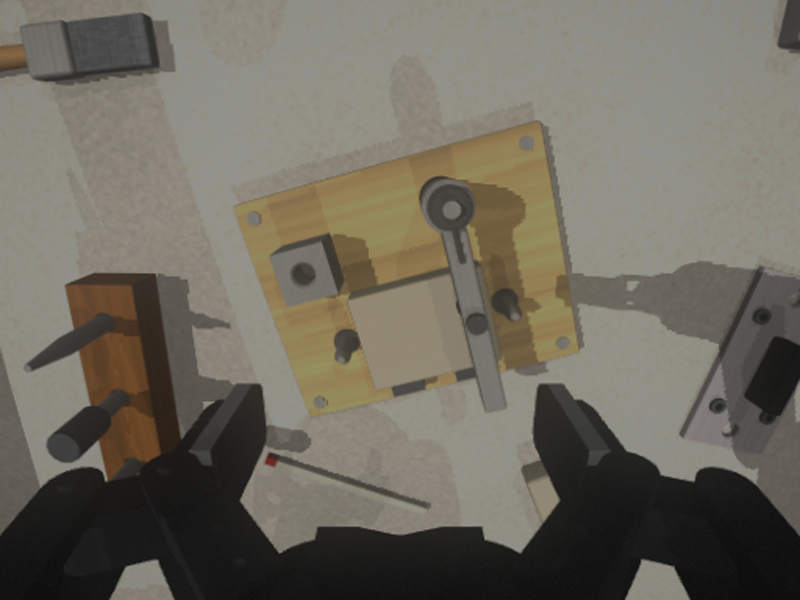

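The wrist view shows the hole at (303,273), stud tops at (342,360) and (515,316), the pivot nut at (452,210) and four clean board corners. The pin stands in the middle socket, with its head top at (64,445).

```bash
python3 - <<'E'
from h import *
w=dict(np.load("pics/w1.npz"));s=dict(position=w["pos"],tcp_rot=w["rot"])
t=dict(np.load("pics/top0.npz"))
g=lambda x,y:((x+.5)*.64-.5,(y+.5)*.64-.5)
obs=[((79,82),(303,272),62),((0,75),(342,361),62),((0,-75),(515,316),62),((105,-40),(452,210),112),
((145,135),(234,205),18),((145,-135),(541,121),18),((-70,-135),(579,350),18),((-70,135),(311,416),18)]
A=np.array([o[0] for o in obs],float);W=np.array([cast(w,g(*o[1]),o[2],s)[:2] for o in obs])
def fit(A,W):
    a0,w0=A.mean(0),W.mean(0);U,_,V=np.linalg.svd((A-a0).T@(W-w0));r=(U@V).T;return r,w0-r@a0
r,o=fit(A,W)
print("jig yaw",np.degrees(np.arctan2(r[1,0],r[0,0])),"org",o,"\n",np.round(W-(A@r.T+o),1).tolist())
for n,q in(("hole",(79,82)),("pivot",(105,-40)),("start",(-20,-75)),("seat",(0,0))):print(n,r@q+o)
print("hole direct",W[0],"pin head top",cast(w,g(64,445),122,s),"tmpl hole",cast(w,g(729,429),8,s))
E
```

```text
jig yaw 15.147687939194103 org [529.25682984  24.5275181 ] 
 [[1.4, 0.7], [-1.8, -0.3], [-0.1, 0.8], [-0.7, 0.2], [-0.1, -1.9], [-1.8, 0.2], [2.2, 1.4], [1.0, -1.1]]
hole [584.08475704 124.32179849]
pivot [641.06097447  13.35463827]
start [529.54981975 -53.09280242]
seat [529.25682984  24.5275181 ]
hole direct [585.45136846 125.06534983] pin head top [462.38857416 308.13944699 122.        ] tmpl hole [ 403.70471283 -299.86342472    8.        ]
```

```bash
python3 -m inch '[-138,-261,60,0,-138,-261,60,0,-138,-261,60,0,-138,-261,60,0,-138,-261,60,0,-138,-261,60,0,-138,-261,60,0,-138,-261,60,0]'; python3 -m inch '[0,0,30,0,0,0,60,0,0,0,85,0,0,0,100,0,0,0,100,0]'; python3 - <<'E'
from h import *
from plant import env
s=env.sense();d=env.snapshot("wrist");cv2.imwrite("pics/w2.png",d["color"]);print(s["position"],s["tcp_rot"])
E
```

```text
time: 2.6
position: [460.8, 307.9, 189.4]
tcp_rot: [3.141, 0.001, -0.001]
ft_force: [-0.2, -0.1, 1.2]
opening: 85.6
finger_force: 0.0
time: 3.1
position: [461.2, 305.5, 88.0]
tcp_rot: [3.139, -0.005, -0.005]
ft_force: [-0.1, 0.5, -0.3]
opening: 85.5
finger_force: 0.0
[461.19488079 305.53337086  88.00439586] [ 3.13907324 -0.00513403 -0.00515358]
```

View pics/w2.png

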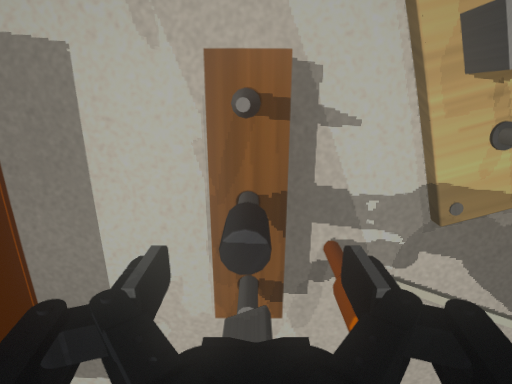

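The dark head sits between the fingers, with its top centre at about (245,242) and the fingertips at columns 160 and 350. I'll shift about 4 mm to +y and close.

```bash
python3 -m inch '[0,0,0,0,0,0,0,0]'; python3 -m inch '[0,-2,0,0,0,-2,0,0,0,-2,0,0,0,-2,0,0,0,-2,0,0,0,-2,0,0,0,-2,0,0,0,-2,0,0]' 1 60
```

```text
time: 3.35
position: [462.7, 308.5, 91.0]
tcp_rot: [-3.14, 0.002, -0.003]
ft_force: [-0.2, 0.4, 0.9]
opening: 85.3
finger_force: 0.0
time: 4.15
position: [463.2, 311.4, 91.8]
tcp_rot: [-3.14, -0.0, -0.005]
ft_force: [-0.5, -2.1, 15.2]
opening: 0.1
finger_force: 7.7
```

```bash
python3 - <<'E'
from h import *
from plant import env
a=env.snapshot("wrist")["color"];b=env.snapshot("scene")["color"];s=env.sense();print(s["position"],s["opening"],s["finger_force"],s["ft_force"])
cv2.imwrite("pics/w3.png",np.hstack([a[100:384,80:430],cv2.resize(b[150:310,320:480],(450,450))[:284]]) if 0 else np.hstack([cv2.resize(a[134:384,105:405],(420,350)),cv2.resize(b[160:320,320:480],(350,350))]))
E
```

```text
[463.18571797 311.3743769   91.7935295 ] 0.08309743335083053 7.688651000062237 [-0.93731244 -2.71328816 16.22916849]
```

View pics/w3.png

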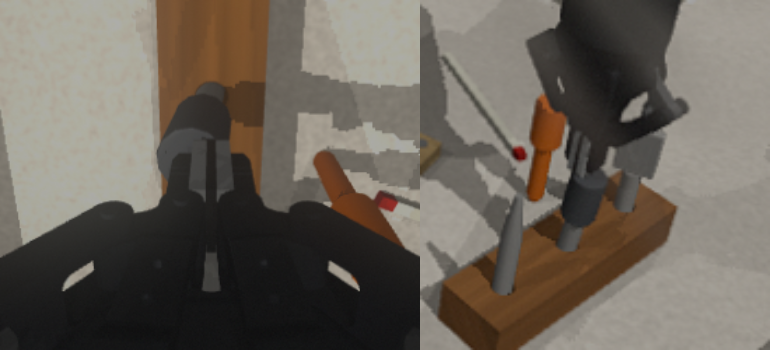

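```bash
python3 - <<'E'
from h import *
from plant import env
s=env.sense();d=dict(np.load("pics/scene0.npz"));t=dict(np.load("pics/top0.npz"));w=env.snapshot("wrist")
p=np.array(s["position"])
cr=lambda q:((q[0]-320)/160*350+420,(q[1]-160)/160*350)
cw=lambda q:((q[0]-105)*1.4,(q[1]-134)*1.4)
for n,X in(("tcp",p),("pin top",(461.5,311,122)),("pin bottom of head",(461.5,311,78)),("sock",(461.5,311,42))):print(n,np.round(cr(proj(d,X))),"wrist crop",np.round(cw(proj(w,X,s))))
print(s["joints"])
b=env.snapshot("top")["color"];cv2.imwrite("pics/t2.png",np.hstack([cv2.resize(b[190:310,90:180],(420,560)),cv2.resize(t["color"][190:310,90:180],(370,560))]))
E
```

```text
tcp [573. 197.] wrist crop [208. 126.]
pin top [581. 167.] wrist crop [209. 162.]
pin bottom of head [571. 209.] wrist crop [209. 118.]
sock [563. 242.] wrist crop [210.  94.]
[ 5.70866547e-01  4.75956500e-01  1.85313155e+00 -7.79952715e-04
  8.08761364e-01  2.14206066e+00]
```

```bash
python3 - <<'E'
from h import *
from plant import env
s=env.sense();S=env.snapshot("scene");w=env.snapshot("wrist")
def tri(pa,pb):
    e1,v1=ray(S,((pa[0]-420)/350*160+320,pa[1]/350*160+160));e2,v2=ray(w,(pb[0]/1.4+105,pb[1]/1.4+134),s);X=np.linalg.lstsq(np.c_[v1,-v2],e2-e1,rcond=None)[0]
    p,q=e1+v1*X[0],e2+v2*X[1];return ((p+q)/2).round(1),np.linalg.norm(p-q).round(1)
print("headtop",tri((587,180),(187,150)),"headbot",tri((578,222),(205,103)))
a=cv2.resize(w["color"][200:300,150:320],(800,470),interpolation=cv2.INTER_CUBIC);cv2.imwrite("pics/w4.png",cv2.convertScaleAbs(a,alpha=2,beta=20))
E
```

```text
headtop (array([463.2, 319.8, 115.6]), np.float64(0.2)) headbot (array([462.6, 316.1,  68. ]), np.float64(8.0))
```

View pics/w4.png

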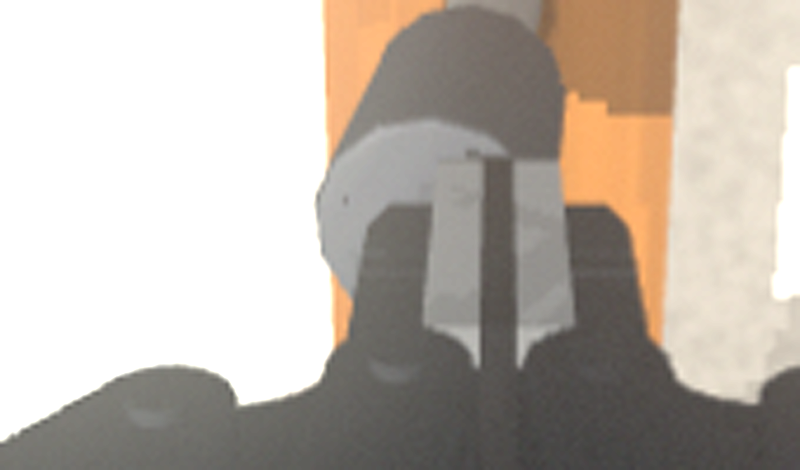

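The pads seem to have closed on or over the head's rim: the head is leaning towards +y and the pads lie in front of its top face. I'll open, lift, close in free air, and check numerically where the tips really lie.

```bash
python3 -m inch '[0,0,0,0,0,0,0,0,0,0,0,0,0,0,0,0,0,0,0,0,0,0,0,0]' -1; python3 -m inch '[0,0,-30,0,0,0,-70,0,0,0,-100,0,0,0,-100,0,0,0,-100,0,0,0,-100,0,0,0,-100,0,0,0,-100,0]' 1 ; python3 - <<'E'
from h import *
from plant import env
s=env.sense();w=env.snapshot("wrist");cv2.imwrite("pics/w5.png",w["color"]);np.savez("pics/w5.npz",pos=s["position"],rot=s["tcp_rot"],**w)
print(s["position"],s["opening"],s["ft_force"],"tcp px",proj(w,s["position"],s))
S=env.snapshot("scene");cv2.imwrite("pics/s5.png",S["color"]);print("scene tcp px",proj(S,s["position"]),"pin top",proj(S,(461.5,311,122)))
h=cv2.cvtColor(w["color"],cv2.COLOR_BGR2GRAY)
np.set_printoptions(linewidth=250);print("cols 225:285 step3, rows 200..260 step 4\n",h[196:264:4,225:288:3])
E
```

```text
time: 5.05
position: [461.3, 310.6, 89.5]
tcp_rot: [3.141, -0.0, -0.001]
ft_force: [-0.3, 0.1, 0.6]
opening: 84.5
finger_force: 0.0
time: 5.85
position: [460.9, 310.3, 188.6]
tcp_rot: [3.14, -0.0, -0.003]
ft_force: [-0.1, -0.2, 0.4]
opening: 0.3
finger_force: 0.0
[460.93533179 310.31330756 188.56313157] 0.29751665458855553 [-0.14083663 -0.24304392  0.35879838] tcp px (np.float64(253.86486283888823), np.float64(224.20195598412337))
scene tcp px (np.float64(400.57500622998134), np.float64(203.82021806710625)) pin top (np.float64(393.3942856924617), np.float64(236.20859584334318))
cols 225:285 step3, rows 200..260 step 4
 [[147 100  88  90  85  81  72  73  70  70  71  70  70  70  71  68  73  85  82 105 101]
 [146 116  88  89  85  81  83  70  71  70  70  70  70  71  67  67  86  84  81 101 100]
 [146 118  87  85  85  80  83  81  82  70  70  70  71  70  88  87  86  89  81 104 104]
 [148 116  86  85  84  81  83  80  82  85  92  89  85  83  88  87  86  88  81 102 103]
 [145 129  93  86  91  87  82  80  82  85  85  88  85  82  88  87  86  88  82 100 104]
 [146 132  89  91  90  87  82  80  82 
[... 306 characters left out ...]
04]
 [160 148  90  92  93  86  90  70  78  72  65  62  50  66  62  62  61  61  78 101 101]
 [163 158  91  91  92  89  73  73  73  60  42  44  71  70  71  61  63  63  66 100 102]
 [160 158  90  91  91  89  74  72  72  60  42  45  71  68  70  61  63  61  70 101 101]
 [158 159  77  50  49  47  73  73  72  57  42  43  70  70  71  41  39  39  54 101 102]
 [162  62  50  50  48  48  73  72  72  52  41  43  70  71  70  47  40  40  40  49 157]
 [159  52  51  49  48  47  73  72  71  52  42  42  70  70  70  57  40  40  40  41 155]
 [159  50  49  47  47  49  70  72  68  45  40  40  70  69  70  66  39  38  40  40 104]
 [145  48  47  47  45  56  69  66  66  43  39  38  67  69  70  67  37  38  40  40  75]]
```

```bash
python3 - <<'E'
from h import *
d=dict(np.load("pics/scene0.npz"));a=d["color"].astype(int);b=cv2.imread("pics/s5.png").astype(int)
m=(np.abs(a-b).sum(2)>40)
for r in range(150,260,4): 
    print(r,''.join('#' if m[r,c] else '.' for c in range(350,450,1)))
E
```

```text
150 .....................................############################################......#############
154 ......................................#########################################.......##############
158 ........................................#####################################......#################
162 ................................................###############################################.....
166 .................................................#######################################............
170 .................................................###..############################..................
174 ................................................##########################..........................
178 ...............................................######################...............................
182 ...............................................#####################................................
186 ................................................##################..................................
190 ..............................................
[... 1139 characters left out ...]
....####..........###.................................................
238 #########........................#####............###...............................................
242 #####...........#............#..####.............####...............................................
246 ###.........................#...##...............##.................................................
250 ...............................##.#.............##..................................................
254 ##..#.#.#......................###.............##...................................................
258 .................................##...........##....................................................
```

The fingers' lowest scene pixel is (405,191), but the reported TCP projects to (400.6,203.8). So the real tips are about 25 mm higher than the reported TCP, and the first grasp only caught the rim. I'll grip 27 mm lower.

```bash
python3 -m inch '[0,0,0,0,0,0,0,0,0,0,0,0,0,0,0,0,0,0,40,0,0,0,70,0,0,0,100,0,0,0,127,0]' -1; python3 -m inch '[0,0,0,0,0,0,0,0,0,0,0,0,0,0,0,0,0,0,0,0,0,0,0,0,0,0,0,0,0,0,0,0]' 1 60
```

```text
time: 6.75
position: [461.3, 310.6, 61.5]
tcp_rot: [3.142, -0.0, -0.0]
ft_force: [-0.4, -0.4, 0.3]
opening: 85.5
finger_force: 0.0
time: 7.55
position: [462.6, 311.3, 64.5]
tcp_rot: [-3.14, 0.0, -0.004]
ft_force: [-0.4, -0.9, 4.8]
opening: 26.4
finger_force: 58.6
```

```bash
python3 -m inch '[0,0,-40,0,0,0,-80,0,0,0,-120,0,20,100,-120,0,20,100,-120,0,20,100,-120,0,20,100,-120,0]'; python3 - <<'E'
from h import *
from plant import env
s=env.sense();w=env.snapshot("wrist");S=env.snapshot("scene");T=env.snapshot("top");p=np.array(s["position"]);print(p,s["tcp_rot"],s["opening"],s["ft_force"])
for n,z in(("headtop",58),("headctr",36),("headbot",14),("tip",-54)):print(n,"scene",np.round(proj(S,p+[0,0,z])),"wrist",np.round(proj(w,p+[0,0,z],s)))
cv2.imwrite("pics/g1.png",np.hstack([cv2.resize(w["color"][130:330,170:340],(425,500)),cv2.resize(S["color"][130:310,300:420],(333,500))]))
E
```

```text
time: 8.25
position: [481.7, 209.6, 183.5]
tcp_rot: [-3.141, 0.005, -0.001]
ft_force: [1.2, -0.0, -1.4]
opening: 26.1
finger_force: 60.8
[481.73737421 209.55192888 183.47260876] [-3.14103914e+00  4.64360157e-03 -1.37458475e-03] 26.095453681215666 [ 1.24104356 -0.0358248  -1.37710775]
headtop scene [349. 153.] wrist [253. 276.]
headctr scene [347. 165.] wrist [253. 252.]
headbot scene [346. 176.] wrist [254. 234.]
tip scene [341. 208.] wrist [254. 197.]
```

View pics/g1.png

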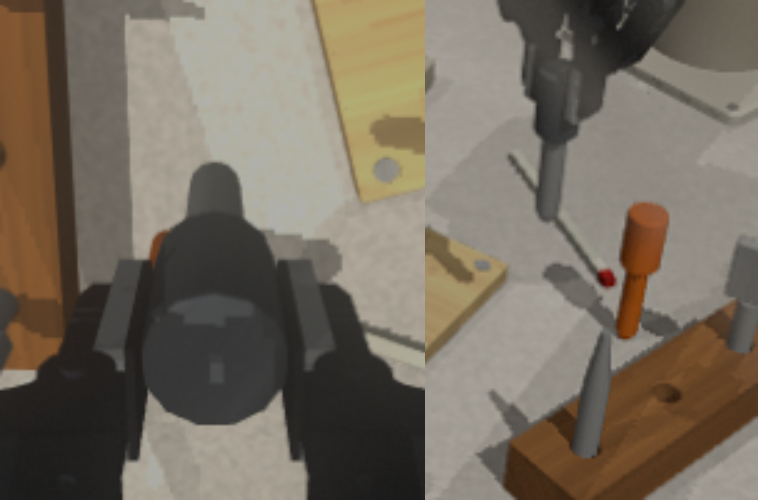

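```bash
python3 -m inch '[50,268,0,0,50,268,0,0,50,268,0,0,50,268,0,0,50,268,0,0,50,268,0,0,50,268,0,0,50,268,0,0]';  python3 -m inch '[0,0,20,0,0,0,40,0,0,0,56,0,0,0,56,0,0,0,56,0]'; python3 - <<'E'
import numpy as np
from plant import env
s=env.sense();print(s["position"],s["tcp_rot"],s["ft_force"])
r=np.array([[.9653,-.2613],[.2613,.9653]]);o=np.array([529.257,24.53])
p0=r@[-20,-80]+o;print(p0)
for th in np.arange(-.2,1.5,.1).tolist()+[1.36]:
    q=r@(np.array([105,-40])+124.8*np.array([-np.cos(th),np.sin(th)]))+o;d=q-p0;print(round(th,2),q.round(0),"rows",round(d[0],1),round(-d[1],1))
E
```

```text
time: 9.2
position: [531.5, -56.6, 182.5]
tcp_rot: [-3.141, 0.0, 0.001]
ft_force: [-0.4, 0.3, -2.9]
opening: 26.3
finger_force: 61.1
time: 9.7
position: [531.4, -56.0, 126.8]
tcp_rot: [-3.141, -0.003, 0.001]
ft_force: [0.1, -1.1, -2.2]
opening: 26.0
finger_force: 61.1
[531.4273912  -55.95488847 126.83496433] [-3.14138353e+00 -2.76519148e-03  9.60785873e-04] [ 0.09476597 -1.09978192 -2.22500906]
[530.855 -57.92 ]
-0.2 [529. -43.] rows -1.4 -15.4
-0.1 [524. -31.] rows -6.4 -26.8
0.0 [521. -19.] rows -10.3 -38.7
0.1 [518.  -7.] rows -12.9 -50.9
0.2 [517.   5.] rows -14.3 -63.2
0.3 [516.  18.] rows -14.5 -75.7
0.4 [517.  30.] rows -13.4 -88.2
0.5 [520.  42.] rows -11.1 -100.4
0.6 [523.  54.] rows -7.6 -112.4
0.7 [528.  66.] rows -2.9 -123.9
0.8 [534.  77.] rows 2.9 -135.0
0.9 [541.  87.] rows 9.8 -145.4
1.0 [549.  97.] rows 17.7 -155.0
1.1 [557. 106.] rows 26.5 -163.8
1.2 [567. 114.] rows 36.2 -171.7
1.3 [577. 121.] rows 46.6 -178.6
1.4 [588. 127.] rows 57.6 -184.4
1.36 [584. 124.] rows 53.1 -182.3
```

```bash
python3 -m inch '[-1,-15,0,0,-6,-27,0,0,-9,-34,0,0,-11,-41,0,0,-13,-51,0,0,-14,-63,0,0,-14,-70,0,0,-14,-76,0,0]'; python3 - <<'E'
from plant import env
import numpy as np
s=env.sense();print(s["position"].round(1),np.round(s["tcp_rot"],3),s["ft_force"].round(1),s["moment"].round(2))
E
```

```text
time: 10.5
position: [517.3, 19.4, 126.7]
tcp_rot: [3.141, 0.001, -0.001]
ft_force: [1.3, -2.7, -2.4]
opening: 26.1
finger_force: 61.1
[517.3  19.4 126.7] [ 3.141e+00  1.000e-03 -1.000e-03] [ 1.3 -2.7 -2.4] [-0.66 -0.3  -0.06]
```

```bash
python3 -m inch '[1,-12,0,0,3,-24,0,0,7,-36,0,0,11,-48,0,0,17,-59,0,0,24,-69,0,0,32,-79,0,0,41,-88,0,0]'; python3 - <<'E'
from plant import env
import numpy as np
s=env.sense();print(s["ft_force"].round(1),s["moment"].round(2))
E
```

```text
time: 11.3
position: [558.5, 107.4, 126.4]
tcp_rot: [3.141, -0.0, -0.002]
ft_force: [-2.4, -4.8, -2.4]
opening: 25.7
finger_force: 61.2
[-2.4 -4.8 -2.4] [-1.07  0.47 -0.06]
```

```bash
python3 -m inch '[9,-7,0,0,18,-13,0,0,24,-16,0,0,27,-18,0,0,27,-18,0,0,27,-18,0,0,27,-18,0,0]'; python3 -m inch '[0,0,3,0,0,0,6,0,0,0,9,0,0,0,12,0,0,0,14,0,0,0,14,0]';python3 - <<'E'
from plant import env
import numpy as np,cv2
s=env.sense();print(s["ft_force"].round(1),s["moment"].round(2),s["position"])
cv2.imwrite("pics/s7.png",env.snapshot("scene")["color"])
E
```

```text
time: 12.0
position: [584.8, 124.4, 126.5]
tcp_rot: [3.142, -0.001, -0.001]
ft_force: [-3.0, -3.6, -4.4]
opening: 26.1
finger_force: 60.9
time: 12.6
position: [585.2, 124.7, 112.2]
tcp_rot: [3.142, -0.0, -0.001]
ft_force: [-2.8, -1.6, -2.8]
opening: 26.3
finger_force: 61.1
[-2.8 -1.6 -2.8] [-0.3   0.76 -0.  ] [585.20185373 124.65826312 112.2138334 ]
```

```bash
python3 -m inch '[0,0,3,0,0,0,6,0,0,0,9,0,0,0,12,0,0,0,15,0,0,0,18,0,0,0,20,0,0,0,20,0]'
```

```text
time: 13.45
position: [585.6, 124.8, 92.4]
tcp_rot: [-3.141, 0.0, -0.0]
ft_force: [-0.3, 2.7, -1.5]
opening: 25.8
finger_force: 61.2
```

```bash
python3 -m inch '[0,0,2,0,0,0,4,0,0,0,6,0,0,0,7,0,0,0,7,0]';python3 -m inch '[0,0,1,0,0,0,2,0,0,0,3,0,0,0,3,0]'
```

```text
time: 13.95
position: [585.5, 124.8, 85.6]
tcp_rot: [-3.141, 0.0, -0.0]
ft_force: [-1.4, 2.4, 2.0]
opening: 26.2
finger_force: 61.5
time: 14.35
position: [586.6, 124.9, 84.4]
tcp_rot: [-3.141, 0.0, -0.003]
ft_force: [-3.8, 2.2, 14.4]
opening: 25.8
finger_force: 62.9
```

```bash
python3 -m inch '[0,0,-2,0,0,0,-2,0,0,0,-2,0,0,0,-2,0,0,0,-2,0]' 0; python3 -m inch '[0,0,-20,0,0,0,-50,0,0,0,-90,0,0,0,-130,0,-40,80,-150,0,-60,120,-150,0,-60,120,-150,0]' -1; python3 - <<'E'
from h import *
from plant import env
s=env.sense();w=env.snapshot("wrist");S=env.snapshot("scene");T=env.snapshot("top")
for n,d in(("w8",w),("s8",S),("t8",T)):cv2.imwrite(f"pics/{n}.png",d["color"])
np.savez("pics/w8.npz",pos=s["position"],rot=s["tcp_rot"],**w)
hole=np.array([585,125]);r=np.array([[.9653,-.2613],[.2613,.9653]]);o=np.array([529.3,24.5])
print(s["position"],"head top exp 142: scene",proj(S,(585,125,142)),"wrist",proj(w,(585,125,142),s))
g=cv2.cvtColor(S["color"],cv2.COLOR_BGR2HSV)
u,v=map(int,proj(S,(585,125,120)));x0,y0=u-25,v-30
m=cv2.inRange(g,(0,0,0),(179,110,75))[y0:y0+60,x0:x0+50]
print(u,v);[print(''.join('#' if q else '.' for q in row)) for row in m[::2]]
E
```

```text
time: 14.85
position: [585.3, 124.5, 84.4]
tcp_rot: [3.141, -0.0, -0.001]
ft_force: [-0.2, -0.7, -0.1]
opening: 42.5
finger_force: 0.0
time: 15.55
position: [524.2, 3.0, 235.3]
tcp_rot: [3.141, 0.0, 0.001]
ft_force: [1.5, -0.8, 0.3]
opening: 85.1
finger_force: 0.0
[524.16195648   2.96518142 235.329527  ] head top exp 142: scene (np.float64(266.5778496003845), np.float64(200.45800803596353)) wrist (np.float64(115.7455816253175), np.float64(117.47984982051433))
266 210
..................................................
..................................................
..................................................
..................................................
..................................................
..................................................
....................###...........................
.........................###......................
..........................####....................
.....................#############................
....................###############.....#.........
....................###############........###....
................
[... 201 characters left out ...]
.......##############................
....................###############...............
....................##############..........##....
....#######.........##############........####....
..#########.........##############........####....
..#########............#########.........####.....
.....####..............#####.............####.....
.........................................#.##.....
..........................................###.....
.........................................####.....
..........................................########
.....##...........................................
....######........................................
..############.#..................................
```

```bash
python3 -m inch '[-48,319,0,0.12,-48,319,0,0.236,-48,319,40,0.236,-48,319,60,0.236,-48,319,60,0.236,-48,319,60,0.236,-48,319,60,0.236,-48,319,60,0.236]'; python3 -m inch '[0,0,0,0,0,0,0,0]'; python3 - <<'E'
from h import *
from plant import env
s=env.sense();w=env.snapshot("wrist");T=env.snapshot("top");cv2.imwrite("pics/w9.png",w["color"]);cv2.imwrite("pics/t9.png",T["color"])
print(s["position"],s["tcp_rot"])
P=proj(w,(476,-316.4,44),s);print("handle exp px",P,[proj(w,(476+k*72.9,-316.4-k*17.5,8),s) for k in(1,-1)])
g=cv2.cvtColor(w["color"],cv2.COLOR_BGR2GRAY);
for r in range(int(P[1])-70,min(384,int(P[1])+60),6):print(r,' '.join(f"{v:3d}" for v in g[r,190:320:4]))
t0=dict(np.load("pics/top0.npz"))
g=cv2.cvtColor(T["color"],cv2.COLOR_BGR2HSV)
def J(x,y,z):
    a=np.radians(15.15);return (529.3+x*np.cos(a)-y*np.sin(a),24.5+x*np.sin(a)+y*np.cos(a),z)
for n,q in(("closed",0),("open",1.5)):
    print(n,[(T["color"][int(round(v)),int(round(u))].tolist(),t0["color"][int(round(v)),int(round(u))].tolist()) for L in(60,110,140,160) for u,v in[proj(T,J(105-L*np.cos(q),-40+L*np.sin(q),90))]])
E
```

```text
time: 16.5
position: [477.0, -316.9, 172.9]
tcp_rot: [-3.119, 0.375, 0.002]
ft_force: [0.4, 1.4, 0.8]
opening: 85.2
finger_force: 0.0
time: 16.7
position: [478.0, -313.1, 174.7]
tcp_rot: [-3.12, 0.368, 0.0]
ft_force: [0.5, -0.5, -1.3]
opening: 85.6
finger_force: 0.0
[ 478.03576281 -313.13704771  174.72764305] [-3.11953664e+00  3.68204139e-01  8.38584166e-05]
handle exp px (np.float64(257.87414649013306), np.float64(175.40533333384712)) [(np.float64(257.84365911640873), np.float64(100.94709189353462)), (np.float64(257.47404617228403), np.float64(226.83259993563496))]
105 134 134 134 132 133 133 133 124 123 121 120 119 121 120 123 120  85  89 122 118 121 121 119 121 121 119 121 120 122  96 132 133 132
111 132 129 132 132 133 131 132 124 123 120 119 120 120 110 112 110 120 113 119 119 120 120 120 121 121 119 120 120 120  97 131 133 133
117 132 133 130 130 131 132 133 124 123 121 105  69  80 110 111 110 112 117 118 119 120 120 119 110  81  76 119 120 120 110 133 131 133
123 132 133 134 133 133 133 133 123 123  96  52  50  67  81 110 110 109 116 116 119 119 119 117  65  47  49  69 119 120
[... 2044 characters left out ...]
 133 132 133
219 133 134 132 134 134 134 134 132 119 120 116 117 115 117 116 118 115 110 115 117 114 119 115 114 114 119 119 115 104 133 132 133 133
225 134 134 136 133 134 134 132 131 121 120 117 118 116 117 116 117  95 133 126 110 114 119 116 115 113 120 118 114 134 134 131 133 132
231 135 134 134 134 134 134 134 134 119 120 117 118 117 117 116 119  89  66  66 111 115 120 116 117 114 120 117 110 133 134 133 134 130
closed [([74, 112, 130], [98, 101, 103]), ([107, 123, 131], [100, 103, 104]), ([108, 123, 130], [98, 102, 103]), ([48, 58, 65], [99, 102, 104])]
open [([100, 103, 104], [73, 111, 130]), ([88, 91, 91], [75, 99, 115]), ([81, 84, 85], [77, 98, 112]), ([89, 92, 93], [69, 104, 126])]
```

```bash
python3 -m inch '[0,0,0,0,0,0,0,0]' >/dev/null; python3 - <<'E'
from h import *
from plant import env
s=env.sense();w=env.snapshot("wrist");g=cv2.cvtColor(w["color"],cv2.COLOR_BGR2GRAY)
m=cv2.inRange(g,0,78);n,l,st,c=cv2.connectedComponentsWithStats(m[90:250,200:310])
D=[]
for i in range(1,n):
    if 25<st[i,4]<200: D.append(cast(w,c[i]+[200,90],8,s)[:2]);print("dot",c[i]+[200,90],st[i,4],D[-1].round(1))
    elif st[i,4]>=200: print("handle",st[i],c[i]+[200,90])
p=np.array(s["position"]);Rt=R.from_rotvec(s["tcp_rot"]).as_matrix();print(p,np.degrees(np.arctan2(Rt[1,0],Rt[0,0])))
D=np.array(D);print("mean",D.mean(0),"in tool",Rt.T@(np.r_[D.mean(0),p[2]]-p))
E
```

```text
dot [233.35359116 123.77900552] 181 [ 531.2 -302.2]
dot [287.         124.01156069] 173 [ 516.9 -360.6]
handle [  53   48   16   68 1036] [260.17471042 171.18629344]
dot [234.79166667 208.0625    ] 144 [ 433.5 -278.4]
dot [284.16546763 208.20863309] 139 [ 419.3 -336.8]
[ 477.78822602 -313.66415665  175.09702744] -13.467466245776615
mean [ 475.20711555 -319.50126285] in tool [-1.15071345e+00  6.27772240e+00  3.61260793e-04]
```

```bash
python3 -m inch '[-1,5,40,0,-1,5,80,0,-1,5,120,0,-1,5,150,0,-1,5,150,0]';python3 -m inch '[0,0,10,0,0,0,20,0,0,0,28,0,0,0,31,0,0,0,31,0]'; python3 -m inch '[0,0,0,0,0,0,0,0,0,0,0,0,0,0,0,0,0,0,0,0,0,0,0,0,0,0,0,0,0,0,0,0]' 1 90
```

```text
time: 17.55
position: [472.6, -316.9, 21.1]
tcp_rot: [-3.116, 0.369, 0.01]
ft_force: [-0.9, 0.1, 0.8]
opening: 85.0
finger_force: 0.0
time: 18.05
position: [475.2, -318.9, -6.3]
tcp_rot: [-3.12, 0.37, 0.0]
ft_force: [-0.1, 0.1, 0.3]
opening: 85.5
finger_force: 0.0
time: 18.85
position: [475.3, -318.9, -5.8]
tcp_rot: [-3.12, 0.37, -0.0]
ft_force: [-1.6, 0.7, 5.1]
opening: 14.0
finger_force: 89.0
```

```bash
python3 -m inch '[0,0,-10,0,0,0,-30,0,0,0,-60,0,0,0,-100,0,0,0,-130,0,0,0,-150,0,0,0,-150,0,0,0,-150,0]'; python3 - <<'E'
from h import *
from plant import env
s=env.sense();w=env.snapshot("wrist");cv2.imwrite("pics/w10.png",w["color"]);g=cv2.cvtColor(w["color"],cv2.COLOR_BGR2GRAY);p=np.array(s["position"]);Rt=R.from_rotvec(s["tcp_rot"]).as_matrix()
f=lambda x,y:proj(w,p+Rt@np.array([x,y,-14]),s)
print(s["opening"],"exp holes/corners",[np.round(f(*q)) for q in((75,0),(95,48),(95,-48),(-95,48),(50,30),(50,-30))])
m=cv2.inRange(g,0,70);n,l,st,c=cv2.connectedComponentsWithStats(m[:260])
for i in range(1,n):
    if 25<st[i,4]<1500: q=Rt.T@(cast(w,c[i],p[2]+14,s)-p);print("dot",c[i].round(1),st[i,4],q.round(1))
    else: print("blob",st[i])
print([Rt.T@(cast(w,q,p[2]+14,s)-p) for q in((0,0),)])
E
```

```text
time: 19.65
position: [474.7, -318.6, 143.3]
tcp_rot: [-3.119, 0.37, 0.001]
ft_force: [-0.8, 0.6, -5.6]
opening: 13.7
finger_force: 88.4
13.7198308577395 exp holes/corners [array([253., 101.]), array([349.,  60.]), array([157.,  60.]), array([323., 358.]), array([309., 149.]), array([198., 149.])]
dot [458.2  16.1] 69 [116.2 100.4 -14.1]
blob [  461     0    51   229 10110]
blob [459  36   2   3   4]
blob [460  40   2   8   9]
blob [460  50   2   1   2]
dot [ 2.3 88.7] 47 [  82.9 -131.9  -14. ]
blob [ 5 95  1  1  1]
dot [ 10.5 102.1] 63 [  75.9 -128.8  -14. ]
blob [463  95   1   1   1]
blob [ 5 97  1  1  1]
blob [463  98   1   1   1]
blob [ 18 109   2   3   4]
dot [ 28.3 126.5] 133 [  63.1 -121.5  -14. ]
blob [ 20 123   1   1   1]
blob [464 124   1   1   1]
blob [ 27 130   2   2   2]
dot [210.  142.5] 43 [ 53.7 -23.1 -14. ]
blob [308 135   2   1   2]
blob [312 134   3   1   3]
blob [300 136   7   6   7]
dot [198. 150.] 190 [ 49.7 -29.7 -14. ]
blob [299 143   1   1   1]
dot [312.8 150. ] 190 [ 49.7  32.1 -14. ]
blob [298 145   1   2   2]
blob [297 149   1   1   1]
blob [ 50 153   1   1   1]
blob [  0 167   1   9   9]
blob [ 60 166   1   1   1]
blob [ 60 168   1   1   1]
blob [ 211  178   90   82 3791]
dot [  1.7 208.9] 39 [  15.5 -149.3  -14. ]
dot [  1.8 223.8] 43 [   5.8 -151.9  -14. ]
blob [505 256   7   4  18]
[array([ 124.72864778, -124.19989845,  -14.04102522])]
```

```bash
python3 -m inch '[-3,-25,0,-0.15,-6,-50,0,-0.3,-8,-75,0,-0.45,-11,-100,0,-0.6,-14,-125,0,-0.75,-17,-150,0,-0.9,-20,-175,0,-1.05,-22,-200,0,-1.19]'; python3 -m inch '[0,0,0,-0.14,0,0,0,-0.28,0,0,0,-0.42,0,0,0,-0.56,0,0,0,-0.7,0,0,0,-0.84,0,0,0,-0.88,0,0,0,-0.88]'; python3 - <<'E'
from h import *
from plant import env
s=env.sense();p=np.array(s["position"]);Rt=R.from_rotvec(s["tcp_rot"]).as_matrix();print(s["joints"],p,"yaw",np.degrees(np.arctan2(Rt[1,0],Rt[0,0])),"to seat",Rt.T@(np.array([529.3,24.5,p[2]])-p),"tilt",Rt[:,2])
E
```

```text
time: 20.5
position: [499.1, -118.0, 141.8]
tcp_rot: [-2.784, -1.449, 0.005]
ft_force: [0.2, 0.5, -5.0]
opening: 14.1
finger_force: 88.5
time: 21.3
position: [499.3, -119.0, 141.9]
tcp_rot: [-1.909, -2.491, 0.002]
ft_force: [0.3, 0.3, -5.6]
opening: 13.8
finger_force: 88.6
[-2.57182673e-01  3.44861817e-01  1.91770593e+00 -2.52727004e-06
  8.82545687e-01 -5.20358907e-01] [ 499.33899787 -119.02566973  141.94500143] yaw 105.07882654834833 to seat [1.30789428e+02 6.62676728e+01 2.62296221e-02] tilt [-3.40547033e-03  8.93644505e-04 -9.99993802e-01]
```

```bash
python3 -m inch '[33,16,0,0,65,32,0,0,98,49,0,0,125,62,0,0,131,65,0,0,131,65,0,0,131,65,0,0,131,65,0,0]'; python3 -m inch '[0,0,30,0,0,0,50,0,0,0,65,0,0,0,72,0,0,0,72,0,0,0,72,0,0,0,72,0]'; python3 - <<'E'
from h import *
from plant import env
s=env.sense();w=env.snapshot("wrist");cv2.imwrite("pics/w11.png",w["color"])
p=np.array(s["position"]);Rt=R.from_rotvec(s["tcp_rot"]).as_matrix();print(p,"yaw",np.degrees(np.arctan2(Rt[1,0],Rt[0,0])),"to seat",Rt.T@(np.array([529.3,24.5,p[2]])-p))
a=np.radians(15.15);st=(529.3-75*np.sin(a),24.5+75*np.cos(a),62)
h=p+Rt@np.array([75,1,-14]);print("stud px",proj(w,st,s),"hole top px",proj(w,h,s),"hole bottom",proj(w,p+Rt@np.array([75,1,-6]),s))
g=cv2.cvtColor(w["color"],cv2.COLOR_BGR2GRAY);u,v=map(int,proj(w,h,s))
for r in range(v-24,v+26,3):print(r,' '.join(f"{q:3d}" for q in g[r,u-30:u+31:3]))
print(u-30)
E
```

```text
time: 22.1
position: [528.9, 23.0, 143.4]
tcp_rot: [-1.912, -2.492, 0.001]
ft_force: [-0.4, -0.4, -4.8]
opening: 14.2
finger_force: 88.8
time: 22.8
position: [530.2, 23.9, 72.7]
tcp_rot: [1.911, 2.492, 0.002]
ft_force: [0.3, 0.6, -4.5]
opening: 14.2
finger_force: 88.6
[530.16076552  23.85806093  72.66158313] yaw 105.05141269569455 to seat [ 0.8434446  -0.66453142 -0.00150196]
stud px (np.float64(255.8081502470663), np.float64(99.0326732832494)) hole top px (np.float64(259.3772391225928), np.float64(100.70599744443027)) hole bottom (np.float64(259.1939844118229), np.float64(100.63926424421194))
76 170 173 172 175 174 174 172 174 173 172 172 176 174 173 178 179 175 172 173 175 173
79 171 175 174 176 175 176 173 175 166 159 174 178 176 173 180 179 175 174 174 177 174
82 171 176 175 176 175 175 130 120 117 115 116 118 148 174 179 179 177 174 176 177 174
85 170 175 175 174 173 126 106  91  93  93  93  93 116 132 181 179 177 173 175 176 174
88 171 175 174 166 130  94  92  99 104 111 110  97  92 115 145 179 176 172 174 176 173
91 170 174 174 149 120  92  89  81  85  85  83  91  91  90 127 1
[... 292 characters left out ...]
 173 173 150  92  76  75  76  78  85  77  76  77  91 103 148 174 171 173 175 172
106 168 173 174 153  95  75  75  75  75  76  75  76  92  91 134 157 175 170 173 175 172
109 167 173 174 165 155  76  75  75  75  75  75  91  92  99 151 176 174 170 173 174 171
112 167 172 174 173 160 134  77  75  76  75  79  91 120 155 168 175 174 170 172 174 171
115 167 172 173 172 173 165 158 117 103  97 112 117 157 166 177 174 173 170 172 173 170
118 166 171 173 172 173 174 166 166 164 161 164 164 172 172 177 174 174 169 172 173 170
121 166 171 173 171 172 174 166 171 170 169 170 174 171 172 177 174 172 169 173 172 170
124 166 171 172 171 171 174 169 170 169 169 168 173 171 171 175 173 172 168 171 172 169
229
```

```bash
python3 -m inch '[0,0,5,0,0,0,10,0,0,0,14,0,0,0,17,0,0,0,20,0,0,0,22,0,0,0,24,0,0,0,24,0]'; python3 -m inch '[0,0,2,0,0,0,4,0,0,0,6,0,0,0,8,0,0,0,8,0,0,0,8,0]'
```

```text
time: 23.65
position: [529.3, 24.1, 47.5]
tcp_rot: [-1.911, -2.493, 0.0]
ft_force: [-0.6, -1.0, -5.6]
opening: 14.2
finger_force: 88.8
time: 24.25
position: [529.4, 24.0, 39.7]
tcp_rot: [-1.911, -2.493, 0.0]
ft_force: [0.1, -0.4, -6.1]
opening: 13.9
finger_force: 88.8
```

```bash
python3 -m inch '[0,0,1,0,0,0,2,0,0,0,2,0,0,0,2,0]'; python3 -m inch '[0,0,0.5,0,0,0,1,0,0,0,1.5,0,0,0,1.5,0]'
```

```text
time: 24.65
position: [529.4, 24.0, 38.2]
tcp_rot: [1.911, 2.493, 0.0]
ft_force: [-2.6, 0.3, 4.4]
opening: 14.1
finger_force: 90.1
time: 25.05
position: [529.5, 24.1, 38.2]
tcp_rot: [1.911, 2.493, 0.0]
ft_force: [-8.5, 0.1, 22.8]
opening: 13.7
finger_force: 92.7
```

```bash
python3 -m inch '[0,0,-1,0,0,0,-1,0,0,0,-1,0,0,0,-1,0,0,0,-1,0]' 0; python3 -m inch '[0,0,-15,0,0,0,-40,0,0,0,-80,0,0,0,-120,0,0,0,-160,0,-40,-30,-180,0,-80,-50,-180,0,-100,-50,-180,0]'; python3 -m inch '[-100,0,0,0,-100,0,0,0,-150,0,0,0,-150,0,0,0,-200,0,0,0,-200,0,0,0]'; python3 - <<'E'
from h import *
from plant import env
s=env.sense();print(s["position"],s["ft_force"])
S=env.snapshot("scene")["color"];T=env.snapshot("top")["color"]
cv2.imwrite("pics/fin.png",np.hstack([cv2.resize(S[150:330,160:440],(480,309)),cv2.resize(T[130:305,170:330],(283,309))]))
E
```

```text
time: 25.55
position: [529.3, 24.0, 37.0]
tcp_rot: [-1.911, -2.493, 0.0]
ft_force: [0.4, -0.2, -0.2]
opening: 42.5
finger_force: 0.0
time: 26.35
position: [505.8, -88.0, 218.3]
tcp_rot: [1.912, 2.491, -0.0]
ft_force: [0.6, 0.2, -0.7]
opening: 42.8
finger_force: 0.0
time: 26.95
position: [560.1, -282.7, 217.0]
tcp_rot: [1.913, 2.489, -0.001]
ft_force: [-0.2, 0.5, -1.3]
opening: 42.4
finger_force: 0.0
[ 560.09464344 -282.66177544  216.99867591] [-0.24905069  0.53265615 -1.30429789]
```

View pics/fin.png

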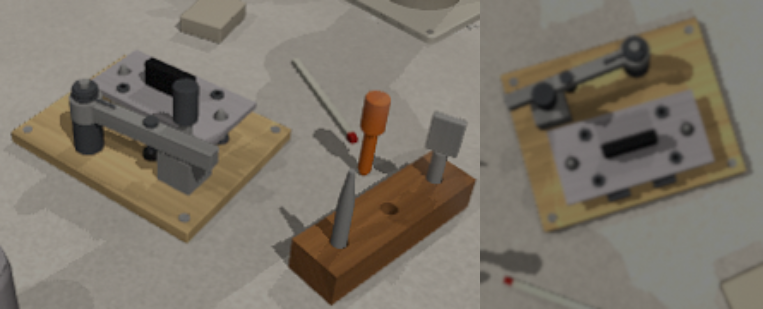

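The final view shows the pin down in the stop block, with its head at (185,100), holding the arm open. The template lies flat with both studs through its holes, at about (570,162) and (688,128). Both chisels are still standing, at (343,210) and (445,145).

```bash
python3 -c "
from plant import env
print(env.close_job())"
```

```text
the job is handed in; nothing more can be done
None
```

The job is handed in at about 27 s: the pin is fully down and holds the arm open, the template is flat on the stone over both studs and released, and both chisels are still standing; the first pin grasp caught only the head's rim and was redone.

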